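# Hold the top board over the tube rows for gluing

### The arm

A 7-joint arm with a two-finger parallel gripper is mounted at the origin on the work surface. World frame = base frame: x ahead of the robot, y to its left, z up, the work surface at z = 0. Lengths are in m, angles in rad, forces in N, time in s.
With the tool pointing down it reaches from about 0.4 to 0.875 m from the base axis. Payload 4.4 kg.
Tool frame: the origin (TCP) lies midway between the tips of the shut fingers; the grasp point (between the pads) lies 19 mm behind it; z points along the fingers, x is the direction in which the jaws open and shut, and the axes are right-handed (so a half turn about z gives the same grasp; the last joint's range is limited). The gripper opens to 85 mm and grips with 20 to 120 N. Pads are 22 mm wide; open, the fingers measure 114 mm over their backs; the gripper's body (76 mm by 85 mm) begins 54 mm behind the grasp point. The pads swing forward as they close: fully open they stand 13 mm farther back than shut.
Start: joints at [1.055, 0.628, 0.038, 1.517, -0.027, 0.996, -0.02], TCP at [0.283, -0.585, 0.231] pointing down, gripper open.
Joint ranges: [-3.06, 3.06], [-0.37, 2.12], [-1.25, 1.32], [0.18, 2.47], [-1.1, 4.24], [0.23, 1.98], [-2.94, 2.94]. Speed limits (rad/s): [2.57, 2.57, 3.14, 3.14, 3.14, 3.14, 3.14].

### API

Orientations are given as a unit quaternion [x, y, z, w].
In Python, from cell import manip gives the robot as it stands.
- The arm moves only by the tool move_arm, never from a script. Its argument "plan" is text: rows parted by semicolons, each of 7 numbers parted by spaces: the turn, a rotation vector about the tool's x, y, z in units of 5 degrees (1.0 is 5 degrees), then the shift along the tool's x, y, z in units of 40 mm (1.0 is 40 mm), then the finger opening in mm, from 0 to 85.4. In form: rx ry rz x y z jaw; .... A call has 1 to 20 rows; each row is the pose to reach, as a shift and turn from the pose measured when the call began, along the tool's axes at that moment; what a row does not reach only later rows make up. A row lasts 1/8 s, in which the tool goes at most 62.5 mm and 10.7 degrees, less where a joint would pass 70% of its speed; a pose out of reach is approached as far as the arm can. A call with a gripper value outside its range is refused whole. The fingers move at their own pace and stop on an object; "squeeze" is the grip in N (left out, the last holds). Time passes only in rows, so rows that repeat a pose let the fingers close. It gives the time, the measured TCP pose, the force and the opening at its end, in the units of the state.
- manip.state(): the state, without advancing time (a new reading comes with each control period).
- manip.snapshot(name): name is "scene" or "top" or "wrist"; returns the picture (420x560x3 uint8, red, green, blue); there is no depth.
- manip.get_calibration(name): a dict with "camera_matrix" (3x3 intrinsics, pixels), "view" (4x4, takes a point from world to camera coordinates); the wrist camera has in their place "T_tool_cam" (4x4, takes a point from camera to tool coordinates, whose origin is the TCP and whose axes are the tool frame's). Camera axes: x right, y up, looking along -z (the intrinsics and any distortion apply to the point x, -y, -z); pixel columns grow to the right and rows downward; lengths in m; the calibration is good to about 2 mm. A picture is of the moment at which its call begins: read the wrist's pose just before it. get_calibration takes no time and is no camera call.
- manip.finish_job(): hands the job in, once; it reports no verdict.
The state is a dict: "clock": time; "joint_pos": joint angles; "qvel": joint speeds; "joint_torque": joint torques, N m; "eef_pos": TCP position; "tool_rot": TCP orientation; "contact_force": force on the tool from outside, world axes, zero at the start; "wrist_torque": the same for the moment, N m; "grip_width": opening from 0.0 (shut) to 1.0 (fully open).
Only numpy, scipy, OpenCV 4.12 (cv2) and the standard library are available. Lean on these libraries where they do the work, as an engineer would, in place of code of your own. Each camera call takes 0.05 s, during which the arm holds its last target.

### The job

We are building a small two-tier desk organiser: stand the two loose paper tubes upright on the two white glue spots of the lower board, so that they complete the near row, and let go of them. Then take the top board by its handle, lift it over the long carton (which nothing may bump), and stop with it hovering about 15 mm above the tubes, level, centred and square over the lower board, never letting it touch the tubes. Finish while still holding it there so that I can put the glue on; do not put it down, and leave the glue bottle, tape roll and paint jar where they are.

Things in the scene. Friction and masses are not known exactly. Their poses are not given: they have to be found in the camera images.
- lower_board: Lower board: plywood, 130 (own x) x 210 (own y) x 12 mm, fixed, left or right of the carton, yaw within 0.35 rad; origin at the centre of its underside. Four tubes 32 mm across, 60 mm tall (tops 72 mm above the table) are glued on: far row at own x=+35 mm, y=-60, 0, +60 mm; near row x=-35 mm, y=+60 mm. With the loose two it makes two rows of three.
- place_a (a point): Centre of the glue spot (white disc 37 mm across, flat) at own x=-35 mm, y=0 of the lower board, on its top face 12 mm above the table. Either loose tube may go here.
- place_b (a point): Centre of the glue spot (white disc 37 mm across, flat) at own x=-35 mm, y=-60 mm of the lower board, on its top face 12 mm above the table. Either loose tube may go here.
- tube_a: Loose rigid rolled-paper tube with grey bands, 32 mm across, 60 mm tall, 30 g, standing upright on the table nearer the robot than the boards, left of the carton; origin at the centre of its underside, z up along its axis.
- tube_b: Loose tube, the same as tube_a, standing right of the carton; origin at the centre of its underside, z up.
- top_board: Top board: plywood, 130 (own x) x 210 (own y) x 8 mm, 150 to 310 g, loose and flat on the table across the carton from the lower board; origin at the centre of its underside. A handle bar 20 mm wide (x), 20 mm high, 110 mm long (along own y) is centred over it, bar centre 48 mm and top 58 mm above the underside, on posts 14 mm long at y=-45 and +45 mm, open between. Same either way round.
- handle (a point): Centre of the handle bar of the top board (48 mm above the board's underside), where to pinch it across own x.
- carton: Long narrow cardboard carton filled with paper rolls, 280 mm (own x, pointing away from the robot) by 50 mm (own y), 110 mm tall, fixed; it stands between the two boards. Origin at the centre of its underside.
- glue_bottle: Bystander: white glue bottle, 42 mm across, 115 mm tall, standing beyond the boards; origin under its centre.
- tape_roll: Bystander: roll of clear tape lying flat, 60 mm across, 18 mm high, between the robot and the carton; origin under its centre.
- paint_jar: Bystander: small jar, 56 mm across, 65 mm tall, standing beyond the boards; origin under its centre.
There are look-alikes about, which are no part of the job. Leave any blue look-alike of the tube_a alone. Leave any pink look-alike of the top_board alone.

How it is judged:
On the way, in this order (a step that is already met when the one before it is completed fails the run):
1. both loose tubes stand upright on the two glue spots, released ((((horizontal distance between tube_a and place_a below 0.009 m and z of tube_a in the frame of place_a between -0.004 and 0.004 m and angle between tube_a's own z axis and vertical below 0.08 rad) and (horizontal distance between tube_b and place_b below 0.009 m and z of tube_b in the frame of place_b between -0.004 and 0.004 m and angle between tube_b's own z axis and vertical below 0.08 rad)) or ((horizontal distance between tube_a and place_b below 0.009 m and z of tube_a in the frame of place_b between -0.004 and 0.004 m and angle between tube_a's own z axis and vertical below 0.08 rad) and (horizontal distance between tube_b and place_a below 0.009 m and z of tube_b in the frame of place_a between -0.004 and 0.004 m and angle between tube_b's own z axis and vertical below 0.08 rad))) and contact force between the fingers and tube_a below 0.05 N and contact force between the fingers and tube_b below 0.05 N and linear speed of each of tube_a, tube_b below 0.02 m/s), for 0.2 s.
2. the top board, held, passes over the top of the carton (z of top_board in the frame of carton above 0.11 m and y of top_board in the frame of carton between -0.06 and 0.06 m and x of top_board in the frame of carton between -0.15 and 0.15 m and contact force between the fingers and top_board above 0.5 N), for 0.05 s.
At the end, for the whole second after the job is handed in: Tubes upright on the two spots within 9 mm; top board held still in the fingers, underside 5 to 30 mm above the tube tops, centred within 10 mm and square within 0.1 rad over the lower board, tilted under 0.07 rad, touching neither tubes, lower board nor carton ((((horizontal distance between tube_a and place_a below 0.009 m and z of tube_a in the frame of place_a between -0.004 and 0.004 m and angle between tube_a's own z axis and vertical below 0.08 rad) and (horizontal distance between tube_b and place_b below 0.009 m and z of tube_b in the frame of place_b between -0.004 and 0.004 m and angle between tube_b's own z axis and vertical below 0.08 rad)) or ((horizontal distance between tube_a and place_b below 0.009 m and z of tube_a in the frame of place_b between -0.004 and 0.004 m and angle between tube_a's own z axis and vertical below 0.08 rad) and (horizontal distance between tube_b and place_a below 0.009 m and z of tube_b in the frame of place_a between -0.004 and 0.004 m and angle between tube_b's own z axis and vertical below 0.08 rad))) and horizontal distance between top_board and lower_board below 0.01 m and z of top_board in the frame of lower_board between 0.077 and 0.102 m and angle between the y axis of top_board and the y axis of lower_board, either way round below 0.1 rad and angle between top_board's own z axis and vertical below 0.07 rad and contact force between the fingers and top_board above 1 N and contact force between top_board and lower_board below 0.05 N and contact force between top_board and tube_a below 0.05 N and contact force between top_board and tube_b below 0.05 N and contact force between top_board and carton below 0.05 N and linear speed of top_board below 0.02 m/s and angular speed of top_board below 0.15 rad/s); the arm keeps its last pose, push and grip.
It fails at once if the carton is touched (over 2 N) (contact force between carton and anything else above 2 N).
It fails at once if the top board presses on the tubes or the lower board (over 1 N) (contact force between top_board and lower_board above 1 N or contact force between top_board and tube_a above 1 N or contact force between top_board and tube_b above 1 N).
It fails at once if a bystander is moved by more than 25 mm (distance of any of glue_bottle, tape_roll, paint_jar from where it was at the start of the episode above 0.025 m).
It also fails if it takes over 72 s, if anything falls off the work surface, if the arm or the gripper's body presses on something with over 40 N, if the wrist force passes 120 N, or if a joint passes its speed limit or range.

## Working session

There is one attempt and no reset: what is moved stays moved. The work goes in short steps, Python scripts to look and compute and a tool call to move; the robot and the scene stay as the last step left them, time stands still between calls to the robot, and variables do not carry over. Pictures are saved under pics/ and viewed, and the job is handed in when it is done.

Besides the shell and the picture viewer there is one more tool, called after ">>>" as name(argument=value, ...) on one line, values as JSON. move_arm: Moves the arm, as the interface text tells. Its arguments: {"type":"object","properties":{"plan":{"type":"string"},"squeeze":{"type":"number"}},"required":["plan"]}

```bash
mkdir -p pics; ls; python3 - <<'E'
from cell import manip
import cv2,json
print(manip.state())
for n in ["scene","top","wrist"]:
    c=manip.get_calibration(n); print(n,c)
for n in ["scene","top"]:
    cv2.imwrite(f"pics/{n}0.png",manip.snapshot(n)[:,:,::-1])
E
```

```text
pics
{'clock': 0.0, 'joint_pos': array([ 1.0551974 ,  0.62936232,  0.03845325,  1.51840833, -0.02701438,
        0.99626367, -0.01999109]), 'qvel': array([-6.84905255e-05,  1.84797697e-04, -1.05875460e-04, -1.32387533e-03,
       -1.60450213e-03,  3.83135513e-04,  1.52538935e-03]), 'joint_torque': array([-1.39303793e-04, -5.63412595e+01,  1.22638676e+00, -1.93451375e+01,
        1.10203525e-02,  1.02635846e-02, -2.48944622e-05]), 'eef_pos': array([ 0.28235581, -0.58476235,  0.23036589]), 'tool_rot': array([ 8.46987325e-01, -5.31612214e-01, -8.20189588e-04, -5.02107970e-04]), 'contact_force': array([-0.41044667, -0.28458788,  0.70370246]), 'wrist_torque': array([-0.00209469, -0.0210984 ,  0.01062044]), 'grip_width': 0.9997567500252608}
scene {'camera_matrix': array([[543.66282936,   0.        , 279.86146251],
       [  0.        , 543.66282936, 213.44474794],
       [  0.        ,   0.        ,   1.        ]]), 'view': array([[ 0.43736211,  0.89917717, -0.01395671, -0.19821982],
       [-0.64323455,  0.32364152,  0.69390595,  0.3061578 ],
       [ 0.62846137, -0.29451074,  0.71993037,
[... 343 characters left out ...]
, -0.01196189,  0.19434838, -0.53216387],
       [-0.19407575,  0.02082526,  0.98076547, -1.20655206],
       [ 0.        ,  0.        ,  0.        ,  1.        ]])}
wrist {'camera_matrix': array([[345.29160009,   0.        , 283.56299422],
       [  0.        , 345.29160009, 216.78478638],
       [  0.        ,   0.        ,   1.        ]]), 'T_tool_cam': array([[ 9.99999732e-01, -5.93019766e-04,  4.29142235e-04,
        -2.22049019e-04],
       [-4.32318442e-04, -9.51544235e-01, -3.07511596e-01,
        -7.90123971e-02],
       [ 5.90708274e-04,  3.07511328e-01, -9.51544237e-01,
        -1.41809821e-01],
       [ 0.00000000e+00,  0.00000000e+00,  0.00000000e+00,
         1.00000000e+00]])}
```

View pics/scene0.png

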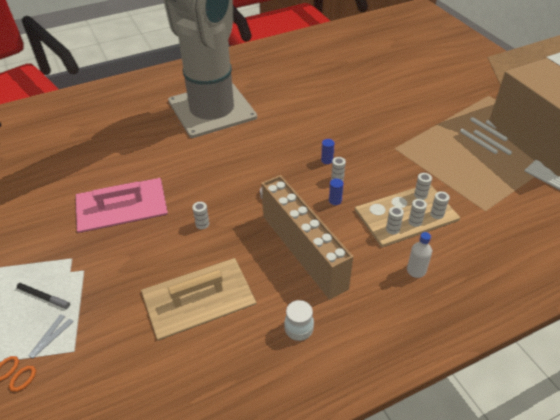

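View pics/top0.png

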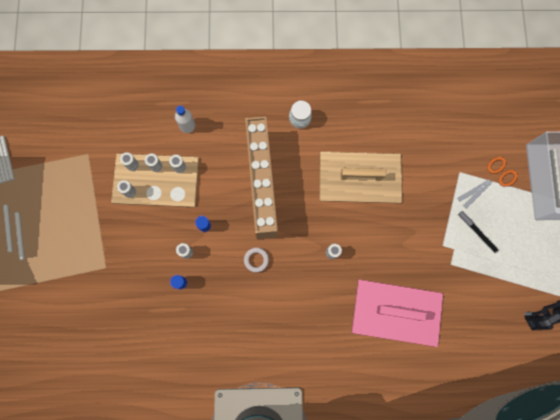

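The top view (up = +x, left = +y) shows these candidates:
- **Loose grey-banded tubes:** (183,251) on the left and (335,251) on the right. The blue tubes at (203,224) and (178,282) are look-alikes, and the four tubes on the board are glued.
- **Top board:** plywood at (361,177). The pink board at (398,313) is a look-alike.
- **Lower board:** (155,181), with its white spots at (154,193) and (178,194).

I'll check these in a close crop.

```bash
python3 - <<'E'
import cv2
im=cv2.imread("pics/top0.png")
a=cv2.resize(im[140:295,100:230],None,fx=4.5,fy=3.8,interpolation=cv2.INTER_CUBIC)
a=cv2.resize(im[140:295,100:230],None,fx=3.8,fy=3.8,interpolation=cv2.INTER_CUBIC)
cv2.imwrite("pics/cropL.png",a)
b=cv2.resize(im[110:270,235:415],None,fx=3.7,fy=3.7,interpolation=cv2.INTER_CUBIC)
cv2.imwrite("pics/cropR.png",b)
E
```

```text
(no output)
```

View pics/cropL.png

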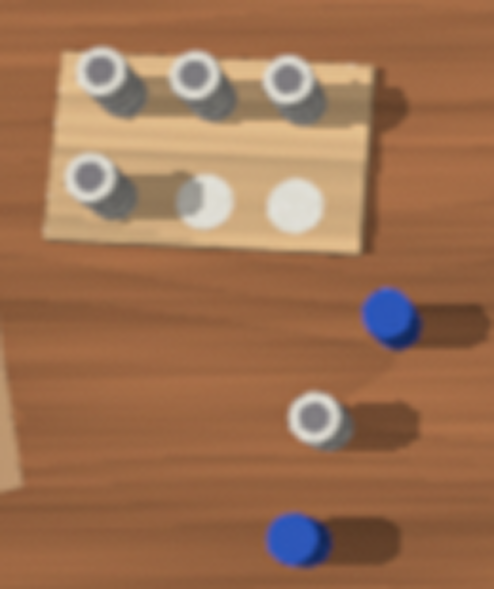

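View pics/cropR.png

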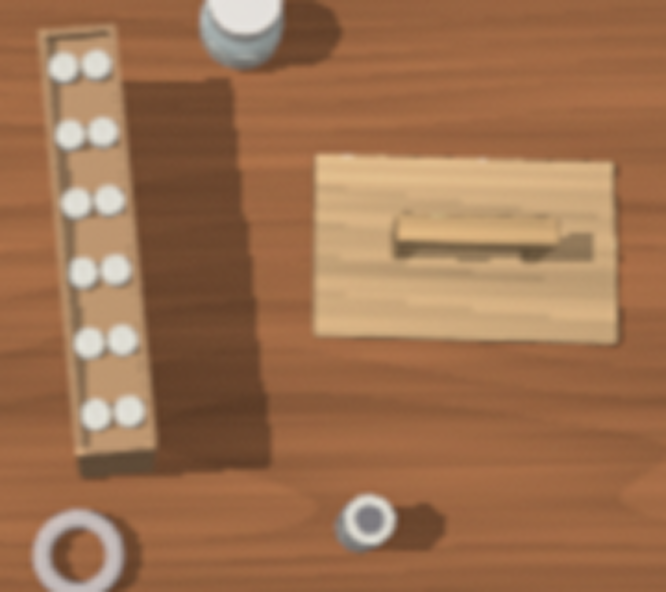

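The crops confirm the choice. Both loose tubes are open grey rings, and the top board is plain wood with its handle across the image. Next I'll measure.

```bash
cat > h.py <<'E'
import numpy as np, cv2
from scipy.spatial.transform import Rotation as R
from cell import manip
def camT(n,st=None):
    c=manip.get_calibration(n); K=c["camera_matrix"]
    if n=="wrist":
        T=np.eye(4); T[:3,:3]=R.from_quat(st["tool_rot"]).as_matrix(); T[:3,3]=st["eef_pos"]
        V=np.linalg.inv(T@np.array(c["T_tool_cam"]))
    else: V=c["view"]
    return K,V
def ray(n,uv,z,st=None):
    K,V=camT(n,st); uv=np.atleast_2d(uv).astype(float)
    d=np.c_[(uv[:,0]-K[0,2])/K[0,0],-(uv[:,1]-K[1,2])/K[1,1],-np.ones(len(uv))]
    W=np.linalg.inv(V); D=d@W[:3,:3].T; o=W[:3,3]
    return o+D*((z-o[2])/D[:,2])[:,None]
def proj(n,P,st=None):
    K,V=camT(n,st); P=np.atleast_2d(P); c=P@V[:3,:3].T+V[:3,3]
    return np.c_[K[0,0]*c[:,0]/-c[:,2]+K[0,2], -K[1,1]*c[:,1]/-c[:,2]+K[1,2]]
def blobs(m,amin=20):
    cs,_=cv2.findContours(m.astype(np.uint8),cv2.RETR_EXTERNAL,cv2.CHAIN_APPROX_NONE)
    return [c for c in cs if cv2.contourArea(c)>=amin]
E
python3 - <<'E'
from h import *
im=cv2.imread("pics/top0.png"); hsv=cv2.cvtColor(im,cv2.COLOR_BGR2HSV)
S,V=hsv[...,1],hsv[...,2]
m=(S<40)&(V>195)
for c in blobs(m,12):
    (u,v)=c[:,0].mean(0)
    if not(100<u<420 and 95<v<300): continue
    x,y,w,h=cv2.boundingRect(c); (cx,cy),r=cv2.minEnclosingCircle(c)
    print("white",np.round([cx,cy,r],1),cv2.contourArea(c),[np.round(ray("top",(cx,cy),z)[0,:2],4) for z in (.012,.06,.072,.11)])
wood=((hsv[...,0]>=11)&(hsv[...,0]<=24)&(S>60)&(S<150)&(V>150))
for c in blobs(wood,400):
    r=cv2.minAreaRect(c); 
    if r[0][0]<110: continue
    ap=cv2.approxPolyDP(cv2.convexHull(c),6,True)[:,0]
    print("wood",r,ap.tolist())
cv2.imwrite("pics/wood.png",wood.astype(np.uint8)*255)
b=(hsv[...,0]>100)&(hsv[...,0]<130)&(S>150)
for c in blobs(b,20): 
    (cx,cy),r=cv2.minEnclosingCircle(c);print("blue",cx,cy,r,ray("top",(cx,cy),.06)[0])
E
```

```text
white [251.  252.5   6.1] 13.0 [array([0.4238, 0.0137]), array([0.4186, 0.0123]), array([0.4173, 0.0119]), array([0.4133, 0.0107])]
white [334.4 250.    6.2] 104.5 [array([ 0.4271, -0.1934]), array([ 0.4218, -0.1871]), array([ 0.4205, -0.1855]), array([ 0.4163, -0.1805])]
white [182.  249.4   6.2] 102.0 [array([0.4339, 0.1842]), array([0.4283, 0.1763]), array([0.427 , 0.1744]), array([0.4226, 0.1681])]
white [260.3 221.5   3.7] 35.0 [array([ 0.5013, -0.01  ]), array([ 0.4932, -0.0106]), array([ 0.4912, -0.0107]), array([ 0.4848, -0.0112])]
white [269.3 220.6   3.7] 36.0 [array([ 0.5034, -0.0327]), array([ 0.4952, -0.0324]), array([ 0.4932, -0.0324]), array([ 0.4868, -0.0322])]
white [258.5 201.5   3.8] 33.5 [array([ 0.5525, -0.006 ]), array([ 0.5425, -0.0067]), array([ 0.54  , -0.0069]), array([ 0.5321, -0.0074])]
white [267.6 201.4   3.7] 34.5 [array([ 0.5525, -0.0289]), array([ 0.5425, -0.0288]), array([ 0.54  , -0.0288]), array([ 0.5321, -0.0287])]
white [177.3 193.9   7. ] 131.5 [array([0.5746, 0.1989]), array([0.5637, 0.1905]), array([0.561 , 0.1883]), array([0.5525, 0.1817])]
w
[... 2561 characters left out ...]
559, 296], [449, 308], [436, 287], [490, 276]]
wood ((281.6671142578125, 190.03219604492188), (166.52577209472656, 559.0357055664062), 87.94971466064453) [[0, 135], [33, 122], [162, 111], [559, 124], [459, 267], [40, 282], [27, 261]]
wood ((278.1728515625, 97.49336242675781), (37.741329193115234, 541.6763916015625), 87.79740142822266) [[549, 92], [288, 116], [7, 94], [294, 78], [502, 79]]
wood ((252.5, 57.5), (17.0, 363.0), 90.0) [[434, 63], [71, 62], [314, 49]]
blue 178.1056365966797 282.2042236328125 7.439764976501465 [0.3510556  0.18390674 0.06      ]
blue 202.5 223.5 7.382511615753174 [0.49011845 0.12841671 0.06      ]
blue 180.5 110.0 4.031229019165039 [0.77964426 0.18707196 0.06      ]
```

View pics/wood.png

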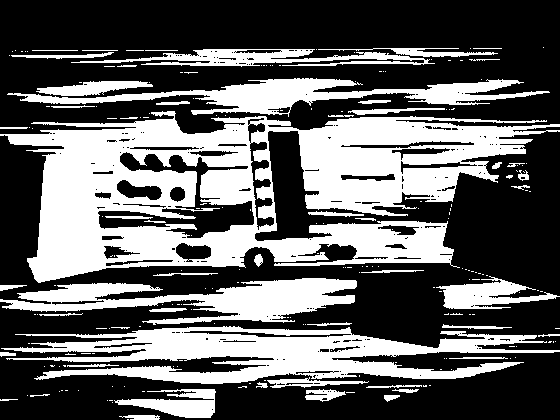

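```bash
cat >> h.py <<'E'
def go(p,yaw,st=None):
    "units for a tool-down pose with jaw axis (tool x) at world angle yaw"
    st=st or manip.state(); R0=R.from_quat(st["tool_rot"])
    c,s=np.cos(yaw),np.sin(yaw); Rt=R.from_matrix(np.array([[c,s,0],[s,-c,0],[0,0,-1.]]))
    rv=np.degrees((R0.inv()*Rt).as_rotvec())/5; sh=R0.inv().apply(np.array(p)-st["eef_pos"])/.04
    print("units",np.round(rv,3),np.round(sh,3))
E
python3 - <<'E'
from h import *
tops=np.array([[.6454,.1953],[.6483,.2547],[.6505,.3146],[.5814,.3176],[.5746,.1989],[.578,.2585]])
own=np.array([[35,-60],[35,0],[35,60],[-35,60],[-35,-60],[-35,0]])/1e3
A=own-own.mean(0);B=tops-tops.mean(0)
yaw=np.arctan2((A[:,0]*B[:,1]-A[:,1]*B[:,0]).sum(),(A*B).sum())
c,s=np.cos(yaw),np.sin(yaw);Rm=np.array([[c,-s],[s,c]]);t=tops.mean(0)-Rm@own.mean(0)
print("yaw",yaw,"centre",t,"res mm",np.round((own@Rm.T+t-tops)*1e3,1).tolist())
print("a",Rm@[-.035,0]+t,"b",Rm@[-.035,-.06]+t)
cor=np.array([[314,155],[614,162],[618,344],[314,335]])/3.7+[235,110]
P=ray("top",cor,.008)[:,:2];print("topboard corners",P.round(4).tolist(),P.mean(0), np.linalg.norm(np.diff(P,axis=0),axis=1))
e=(P[0]-P[1])+(P[3]-P[2]);print("yaw", np.arctan2(-e[0],e[1]))
rolls=ray("top",[[251.6,127.4],[260.5,126.8],[260.3,221.5],[269.3,220.6]],.11)[:,:2];print("carton",rolls.mean(0))
go([.422,-.187,.17],-.04)
E
```

```text
yaw -0.049780901936089354 centre [0.61303333 0.2566    ] res mm [[-0.4, -0.4], [-0.3, 0.2], [0.5, 0.2], [-0.3, 0.7], [0.5, -0.5], [0.1, -0.2]]
a [0.57807669 0.25834161] b [0.57509107 0.19841594]
topboard corners [[0.6826, -0.1658], [0.6754, -0.3764], [0.5451, -0.371], [0.554, -0.1617]] [ 0.61427596 -0.26870841] [0.21067813 0.13032313 0.20944621]
yaw -0.03829587624408366
carton [ 0.6001673  -0.01239948]
units [-1.1000e-02  1.7000e-02 -1.2387e+01] [-7.437 -7.466  1.525]
```

>>> move_arm(plan="0 0 -1.2 -0.75 -0.75 0 60; 0 0 -2.8 -1.7 -1.7 0.2 60; 0 0 -4.4 -2.6 -2.6 0.4 60; 0 0 -6 -3.6 -3.6 0.6 60; 0 0 -7.6 -4.6 -4.6 0.8 60; 0 0 -9.2 -5.6 -5.6 1 60; 0 0 -10.6 -6.4 -6.4 1.2 60; 0 0 -11.7 -7 -7 1.3 60; 0 0 -12.4 -7.44 -7.47 1.4 60; 0 0 -12.4 -7.44 -7.47 1.4 60; 0 0 -12.4 -7.44 -7.47 1.4 60")

```text
clock: 1.48
eef_pos: [0.4216, -0.1878, 0.1749]
tool_rot: [1.0, -0.02, -0.001, -0.0]
contact_force: [0.2, -0.3, 0.8]
grip_width: 0.705
```

```bash
python3 - <<'E'
from h import *
st=manip.state(); im=manip.snapshot("wrist")[:,:,::-1].copy()
print(st["clock"],st["eef_pos"],R.from_quat(st["tool_rot"]).as_matrix()[:,0],st["grip_width"])
cv2.imwrite("pics/w1.png",im)
print(proj("wrist",[[.422,-.187,.06],[.422,-.187,0]],st))
E
```

```text
1.475 [ 0.42157003 -0.18779058  0.17490542] [ 0.99917285 -0.04063941 -0.00143431] 0.7053915905462186
[[284.24667256 211.394959  ]
 [284.25711759 192.86973986]]
```

View pics/w1.png

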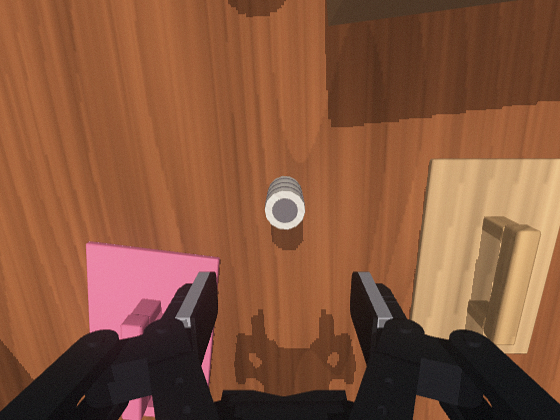

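The tube's ring shows at (285,210), against a predicted (284,211), so the position agrees. Going down to grip it.

>>> move_arm(plan="0 0 0 0 -0.02 1 60; 0 0 0 0 -0.02 2 60; 0 0 0 0 -0.02 3 60; 0 0 0 0 -0.02 3.6 60; 0 0 0 0 -0.02 3.95 60; 0 0 0 0 -0.02 3.95 60; 0 0 0 0 -0.02 3.95 60; 0 0 0 0 -0.02 3.95 25; 0 0 0 0 -0.02 3.95 25; 0 0 0 0 -0.02 3.95 25; 0 0 0 0 -0.02 3.95 25; 0 0 0 0 -0.02 3.95 25; 0 0 0 0 -0.02 3.95 25", squeeze=25)

```text
clock: 3.15
eef_pos: [0.4218, -0.1876, 0.0177]
tool_rot: [1.0, -0.021, -0.0, 0.0]
contact_force: [-0.5, -0.3, 5.7]
grip_width: 0.368
```

```bash
python3 - <<'E'
from h import *
go([.5781,.2583,.10],-.05)
E
```

```text
units [0.001 0.001 0.097] [  3.441 -11.3    -2.058]
```

>>> move_arm(plan="0 0 0 0 0 -0.8 25; 0 0 0 0 0 -2 25; 0 0 0 0 0 -3.3 25; 0 0 0 0.2 -0.7 -4.3 25; 0 0 0 0.5 -1.8 -4.6 25; 0 0 0 0.9 -3.1 -4.6 25; 0 0 0 1.3 -4.4 -4.6 25; 0 0 0 1.7 -5.7 -4.6 25; 0 0 0.1 2.1 -7 -4.6 25; 0 0 0.1 2.5 -8.3 -4.6 25; 0 0 0.1 2.9 -9.5 -4.4 25; 0 0 0.1 3.2 -10.5 -4 25; 0 0 0.1 3.4 -11.1 -3.4 25; 0 0 0.1 3.44 -11.3 -2.6 25; 0 0 0.1 3.44 -11.3 -2.1 25; 0 0 0.1 3.44 -11.3 -2.1 25; 0 0 0.1 3.44 -11.3 -2.1 25")

```text
clock: 5.28
eef_pos: [0.5788, 0.2579, 0.1027]
tool_rot: [1.0, -0.026, 0.001, -0.0]
contact_force: [-0.0, 0.6, 0.2]
grip_width: 0.367
```

```bash
python3 - <<'E'
from h import *
st=manip.state(); im=manip.snapshot("wrist")[:,:,::-1].copy()
print(st["clock"],st["eef_pos"],R.from_quat(st["tool_rot"]).as_matrix()[:,0],st["grip_width"],st["contact_force"])
cv2.imwrite("pics/w2.png",im)
print(proj("wrist",[[.5781,.2583,.012],[.5751,.1984,.012],[.5814,.3176,.072],[.6483,.2547,.072],[.6454,.1953,.072]],st))
go([.5781,.2583,.0312],-.05)
E
```

```text
5.275 [0.57877336 0.25789567 0.10273242] [ 0.99868625 -0.05122436  0.00135721] 0.3666671687149281 [-0.04009104  0.63474261  0.19751966]
[[282.35952525 221.81357606]
 [282.50400885 296.17180523]
 [282.49257964 146.63437363]
 [410.8881309  257.05366065]
 [399.86087886 348.09082833]]
units [-0.009 -0.022 -0.013] [-0.025 -0.003  1.796]
```

View pics/w2.png

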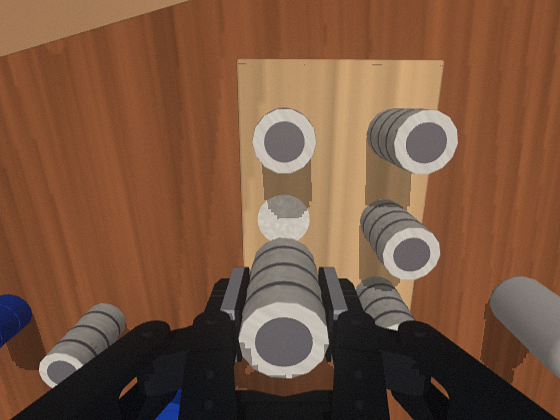

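```bash
cat > rings.py <<'E'
from h import *
def rings(im,vmin=170,amin=300):
    hsv=cv2.cvtColor(im,cv2.COLOR_BGR2HSV); m=(hsv[...,1]<28)&(hsv[...,2]>vmin)
    out=[]
    for c in blobs(m,amin):
        e=cv2.fitEllipse(cv2.convexHull(c)); out.append((e[0],e[1],cv2.contourArea(c)))
    return out
E
python3 - <<'E'
from rings import *
st=manip.state(); im=cv2.imread("pics/w2.png")
for (c,s,a) in rings(im):
    print(np.round(c,1),np.round(s,1),a,[np.round(ray("wrist",c,z,st)[0,:2],4).tolist() for z in (.012,.06,.072,.145)])
hsv=cv2.cvtColor(im,cv2.COLOR_BGR2HSV)
d=(abs(hsv[...,0].astype(int)-120)<25)&(hsv[...,2]>90)&(hsv[...,2]<150)&(hsv[...,1]<60)
for c in blobs(d,300): 
    e=cv2.fitEllipse(c);print("dark",np.round(e[0],1),np.round(e[1],1),[np.round(ray("wrist",e[0],z,st)[0,:2],4).tolist() for z in (.06,.072,.145)])
E
```

```text
[ 59.8 369.7] [34.  42.7] 403.5 [[0.3882, 0.1392], [0.4283, 0.18], [0.4384, 0.1901], [0.4994, 0.2521]]
[283.6 339.3] [75.1 88.7] 4858.5 [[0.5742, 0.1593], [0.576, 0.1959], [0.5764, 0.2051], [0.5791, 0.2608]]
[411. 253.] [50.1 57.9] 2193.0 [[0.6713, 0.2295], [0.6531, 0.2517], [0.6485, 0.2572], [0.6208, 0.2909]]
[283.2 219.1] [47.  51.2] 1070.5 [[0.579, 0.2604], [0.5798, 0.2762], [0.58, 0.2801], [0.5812, 0.3041]]
[425.5 141.3] [59.4 67. ] 2998.5 [[0.6759, 0.3098], [0.6567, 0.3154], [0.6519, 0.3168], [0.6228, 0.3253]]
[283.9 140.5] [62.1 64.1] 3042.0 [[0.5823, 0.315], [0.5824, 0.3196], [0.5824, 0.3207], [0.5826, 0.3275]]
```

The wrist view puts place_a at (0.579, 0.2606) and the held tube at (0.5791, 0.2608). Compared within that one camera they're aligned to better than 1 mm. The wrist camera also reads about 2.5 mm too high in y compared with the top camera. Lowering.

>>> move_arm(plan="0 0 0 -0.01 0 0.6 25; 0 0 0 -0.01 0 1.2 25; 0 0 0 -0.01 0 1.6 25; 0 0 0 -0.01 0 1.75 25; 0 0 0 -0.01 0 1.82 25; 0 0 0 -0.01 0 1.82 25; 0 0 0 -0.01 0 1.82 25")

```text
clock: 6.2
eef_pos: [0.5791, 0.2584, 0.0309]
tool_rot: [1.0, -0.026, 0.001, -0.001]
contact_force: [0.6, 0.8, -0.3]
grip_width: 0.364
```

>>> move_arm(plan="0 0 0 -0.01 0 0.02 25; 0 0 0 -0.01 0 0.04 25; 0 0 0 -0.01 0 0.04 25; 0 0 0 -0.01 0 0.04 36; 0 0 0 -0.01 0 0.04 48; 0 0 0 -0.01 0 0.04 52; 0 0 0 -0.01 0 0.04 52; 0 0 0 -0.01 0 -0.6 52; 0 0 0 0 0 -1.6 52; 0 0 0 0 0 -2.6 52; 0 0 0 0 0.5 -3.4 52; 0 0 0 0 0.5 -3.4 52; 0 0 0 0 0.5 -3.4 52")

```text
clock: 7.82
eef_pos: [0.5772, 0.2383, 0.1663]
tool_rot: [1.0, -0.026, 0.001, -0.001]
contact_force: [-0.6, 0.6, -0.1]
grip_width: 0.608
```

```bash
python3 - <<'E'
from rings import *
st=manip.state(); im=manip.snapshot("wrist")[:,:,::-1].copy()
print(st["clock"],st["eef_pos"],st["contact_force"])
cv2.imwrite("pics/w3.png",im)
for (c,s,a) in rings(im,160,150):
    print(np.round(c,1),np.round(s,1),a,[np.round(ray("wrist",c,z,st)[0,:2],4).tolist() for z in (.012,.06,.072)])
t=manip.snapshot("top")[:,:,::-1].copy(); cv2.imwrite("pics/top3.png",t)
go([.4283,.1763,.15],-.05)
E
```

```text
7.825 [0.5772279  0.23828582 0.16630625] [-0.61188568  0.63499685 -0.05435697]
[105.5 295.2] [31.7 38.8] 924.5 [[0.4, 0.1511], [0.4294, 0.178], [0.4367, 0.1847]]
[528.2 274. ] [39.1 51.2] 1350.0 [[0.8066, 0.153], [0.77, 0.1795], [0.7609, 0.1862]]
[375.8 267.2] [35.7 40.2] 475.0 [[0.6613, 0.1676], [0.6483, 0.1918], [0.6451, 0.1979]]
[283.1 239.1] [35.9 39. ] 646.0 [[0.5752, 0.2005], [0.5762, 0.2194], [0.5764, 0.2241]]
[382.7 190.7] [41.  45.2] 1392.5 [[0.6651, 0.2417], [0.6515, 0.2539], [0.6481, 0.257]]
[284.  190.3] [42.7 43.7] 1402.5 [[0.5784, 0.2465], [0.5788, 0.258], [0.5789, 0.2608]]
[391.4 101.5] [45.9 50.8] 1758.5 [[0.6694, 0.3161], [0.6551, 0.3162], [0.6515, 0.3163]]
[284.3 100.8] [47.1 49.8] 1759.5 [[0.5823, 0.321], [0.5821, 0.3203], [0.5821, 0.3202]]
units [-0.01  -0.009 -0.004] [-3.63   1.743  0.385]
```

View pics/w3.png

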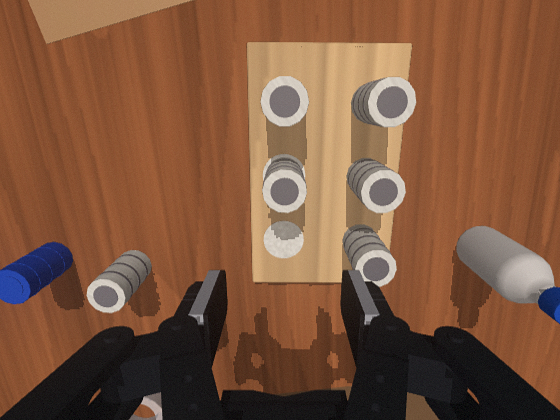

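The tube is on spot a: the wrist camera reads (0.5789, 0.2608) where the tube grid gives (0.579, 0.2607). Now tube_a.

>>> move_arm(plan="0 0 0 -0.6 0.3 0 52; 0 0 0 -1.6 0.8 0 52; 0 0 0 -2.6 1.25 0 52; 0 0 0 -3.3 1.6 0 52; 0 0 0 -3.63 1.75 0.4 52; 0 0 0 -3.63 1.75 0.8 52; 0 0 0 -3.63 1.75 0.8 52; 0 0 0 -3.63 1.75 0.8 52")

```text
clock: 8.93
eef_pos: [0.4283, 0.1765, 0.1333]
tool_rot: [1.0, -0.025, 0.0, -0.001]
contact_force: [-0.4, -0.6, -0.9]
grip_width: 0.606
```

```bash
python3 - <<'E'
from rings import *
st=manip.state(); im=manip.snapshot("wrist")[:,:,::-1].copy()
print(st["clock"],st["eef_pos"],st["contact_force"])
cv2.imwrite("pics/w4.png",im)
for (c,s,a) in rings(im,160,150):
    print(np.round(c,1),np.round(s,1),a,[np.round(ray("wrist",c,z,st)[0,:2],4).tolist() for z in (.06,)])
go([.4286,.176,.017],-.05)
E
```

```text
8.925 [0.42833014 0.17654664 0.13333182] [-0.3533151  -0.60554873 -0.89470438]
[269.  382.9] [37.4 60.8] 669.0 [[0.411, 0.0519]]
[283.6 227.9] [45.7 46.9] 1544.5 [[0.4286, 0.1786]]
[472.6 171.2] [42.9 50.8] 1662.0 [[0.549, 0.2105]]
[487.4  88.1] [47.9 56.6] 191.0 [[0.5518, 0.2593]]
[546.8  82.9] [50.9 63.8] 961.5 [[0.586, 0.2605]]
units [-0.015 -0.011  0.   ] [-1.000e-03  1.700e-02  2.914e+00]
```

View pics/w4.png

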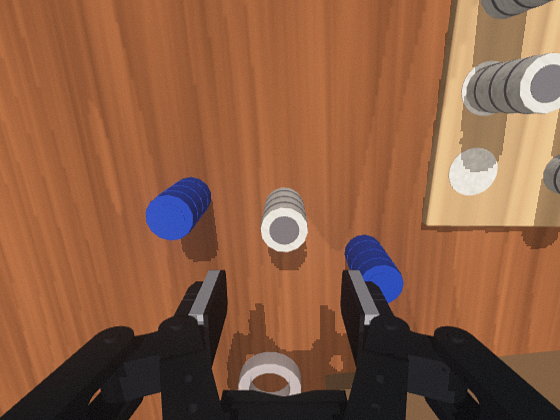

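The grey tube's ring at (284,228) sits between the two blue look-alikes at (180,210) and (375,270), and the fingers have clearance to both. Going down to grip it.

>>> move_arm(plan="0 0 0 0 0.01 0.8 52; 0 0 0 0 0.01 1.7 52; 0 0 0 0 0.01 2.4 52; 0 0 0 0 0.01 2.85 52; 0 0 0 0 0.01 2.91 52; 0 0 0 0 0.01 2.91 52; 0 0 0 0 0.01 2.91 25; 0 0 0 0 0.01 2.91 25; 0 0 0 0 0.01 2.91 25; 0 0 0 0 0.01 2.91 25; 0 0 0 0 0.01 2.91 25; 0 0 0 0 0.01 2.91 25", squeeze=25)

```text
clock: 10.48
eef_pos: [0.4293, 0.1765, 0.018]
tool_rot: [1.0, -0.025, 0.001, -0.001]
contact_force: [-0.4, -0.4, 6.1]
grip_width: 0.37
```

```bash
python3 - <<'E'
from h import *
print(manip.state()["eef_pos"])
go([.5752,.1984,.10],-.05)
E
```

```text
[0.42931371 0.17652591 0.01803886]
units [-0.024 -0.03  -0.002] [ 3.62  -0.733 -2.038]
```

>>> move_arm(plan="0 0 0 0 0 -0.8 25; 0 0 0 0 0 -2 25; 0 0 0 0.3 -0.05 -3 25; 0 0 0 1 -0.2 -3.2 25; 0 0 0 2 -0.4 -3.2 25; 0 0 0 3 -0.6 -3 25; 0 0 0 3.5 -0.73 -2.5 25; 0 0 0 3.62 -0.73 -2.1 25; 0 0 0 3.62 -0.73 -2.1 25; 0 0 0 3.62 -0.73 -2.1 25")

```text
clock: 11.72
eef_pos: [0.5742, 0.1984, 0.1029]
tool_rot: [1.0, -0.025, 0.001, -0.001]
contact_force: [-0.2, 0.0, -1.1]
grip_width: 0.37
```

```bash
python3 - <<'E'
from rings import *
st=manip.state(); im=manip.snapshot("wrist")[:,:,::-1].copy()
print(st["clock"],st["eef_pos"],st["contact_force"],st["grip_width"])
cv2.imwrite("pics/w5.png",im)
zt=st["eef_pos"][2]+.06-.018
for (c,s,a) in rings(im,160,150):
    print(np.round(c,1),np.round(s,1),a,[np.round(ray("wrist",c,z,st)[0,:2],4).tolist() for z in (.012,.072,zt)])
go([.5752,.1984,.0302],-.05)
E
```

```text
11.725 [0.57419556 0.19835509 0.10289572] [-1.68206375e-01  1.95744506e-04 -1.08888075e+00] 0.3703747802439209
[283.8 340.9] [75.1 87.3] 4775.5 [[0.5697, 0.0984], [0.5719, 0.1444], [0.5744, 0.2003]]
[412.7 253.6] [50.3 58. ] 2211.5 [[0.6678, 0.1696], [0.6447, 0.1973], [0.6165, 0.2309]]
[284.6 219.5] [47.6 51. ] 1067.0 [[0.5753, 0.2005], [0.576, 0.2202], [0.5768, 0.2442]]
[427.4 142.3] [59.1 67.1] 2991.5 [[0.6724, 0.2496], [0.648, 0.2567], [0.6185, 0.2653]]
[286.3 140.7] [62.3 65.9] 3070.5 [[0.579, 0.2553], [0.5787, 0.2609], [0.5784, 0.2677]]
[445.8   4.8] [67.5 80.4] 1222.0 [[0.677, 0.3294], [0.6515, 0.3159], [0.6205, 0.2995]]
[287.7   3.8] [69.9 77.7] 1220.0 [[0.5835, 0.3345], [0.5821, 0.3197], [0.5804, 0.3017]]
units [-0.025 -0.032  0.007] [0.011 0.005 1.826]
```

View pics/w5.png

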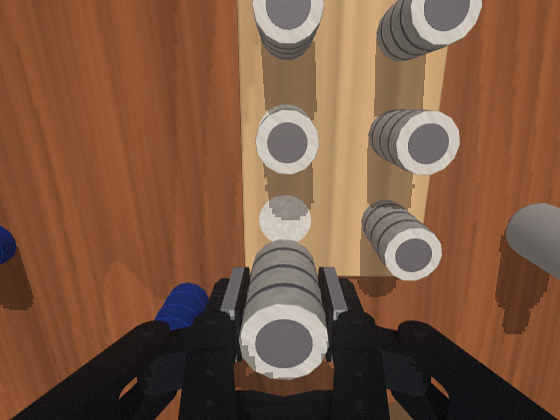

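In the wrist view the held tube is at (0.5744, 0.2003) and spot b at (0.5753, 0.2005), so a small x correction is enough. Lowering and releasing.

>>> move_arm(plan="0 0 0 0.015 0 0.6 25; 0 0 0 0.015 0 1.2 25; 0 0 0 0.015 0 1.6 25; 0 0 0 0.015 0 1.76 25; 0 0 0 0.015 0 1.84 25; 0 0 0 0.015 0 1.85 25; 0 0 0 0.015 0 1.85 25; 0 0 0 0.015 0 1.85 25")

```text
clock: 12.78
eef_pos: [0.5757, 0.1989, 0.0301]
tool_rot: [1.0, -0.025, 0.002, -0.001]
contact_force: [-2.2, -0.4, 6.2]
grip_width: 0.372
```

>>> move_arm(plan="0 0 0 0 0 0 34; 0 0 0 0 0 0 42; 0 0 0 0 0 0 52; 0 0 0 0 0 0 52; 0 0 0 0 0 0 52; 0 0 0 0 0 -0.6 52; 0 0 0 0 0 -1.6 52; 0 0 0 0 0 -2.6 52; 0 0 0 0 0.5 -3.6 52; 0 0 0 0 0.5 -4.2 52; 0 0 0 0 0.5 -4.2 52; 0 0 0 0 0.5 -4.2 52")

```text
clock: 14.28
eef_pos: [0.5735, 0.1784, 0.1972]
tool_rot: [1.0, -0.025, 0.001, -0.001]
contact_force: [0.6, 0.2, -0.1]
grip_width: 0.607
```

```bash
python3 - <<'E'
from rings import *
st=manip.state(); im=manip.snapshot("wrist")[:,:,::-1].copy()
print(st["clock"],st["eef_pos"],st["contact_force"],st["grip_width"])
cv2.imwrite("pics/w6.png",im)
for (c,s,a) in rings(im,160,150):
    print(np.round(c,1),np.round(s,1),a,[np.round(ray("wrist",c,z,st)[0,:2],4).tolist() for z in (.012,.072)])
t=manip.snapshot("top")[:,:,::-1].copy(); cv2.imwrite("pics/top6.png",t)
for (c,s,a) in rings(t,195,60):
    if 100<c[0]<240 and 140<c[1]<300: print("top",np.round(c,1),ray("top",c,.072)[0])
go([.612,-.267,.25],-.038)
E
```

```text
14.275 [0.57345882 0.17835955 0.19716625] [ 0.59152347  0.18078515 -0.14734173] 0.6069643741234007
[516.3 187.4] [37.3 50. ] 1219.5 [[0.7995, 0.1712], [0.7587, 0.1869]]
[372.3 181.9] [37.4 39.9] 1118.0 [[0.6598, 0.1835], [0.6447, 0.197]]
[282.5 178.4] [38.3 49.5] 1153.0 [[0.5735, 0.1911], [0.5741, 0.2032]]
[379.3 102.2] [40.6 45.2] 1369.0 [[0.664, 0.2563], [0.648, 0.2564]]
[285.2 101.6] [41.7 43.9] 1378.5 [[0.5794, 0.2609], [0.579, 0.2602]]
[387.6   9.9] [44.1 52.2] 614.5 [[0.6683, 0.3293], [0.6516, 0.3161]]
[285.5   9.8] [44.9 49.6] 617.0 [[0.5831, 0.3335], [0.582, 0.3195]]
top [123.2 186.4] [0.58115357 0.31864382 0.072     ]
units [-0.021 -0.017 -0.126] [ 1.515 11.071 -1.352]
```

View pics/w6.png

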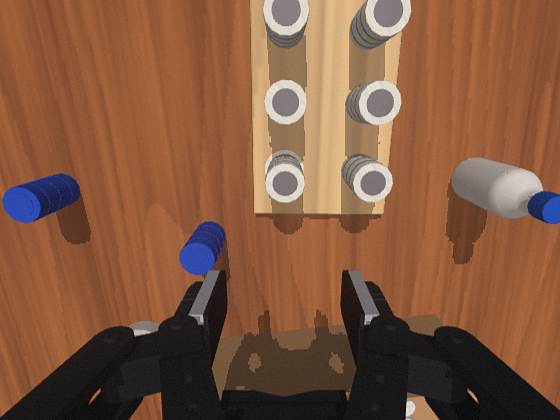

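The tube on spot b shows at about (285,182), upright and in line with the grid to about 1 mm. Its mask had merged with the visible edge of the white spot. Now to the top board.

>>> move_arm(plan="0 0 0 0.1 0.7 -0.1 60; 0 0 0 0.3 1.8 -0.1 60; 0 0 0 0.45 3.2 -0.1 60; 0 0 0 0.6 4.6 -0.1 60; 0 0 -0.1 0.8 6 -0.1 60; 0 0 -0.1 1 7.4 -0.1 60; 0 0 -0.1 1.2 8.8 -0.1 60; 0 0 -0.1 1.4 10 -0.1 60; 0 0 -0.1 1.5 10.8 -0.1 60; 0 0 -0.13 1.54 11.1 -0.1 60; 0 0 -0.13 1.54 11.1 -0.1 60; 0 0 -0.13 1.54 11.1 -0.1 60")

```text
clock: 15.88
eef_pos: [0.6134, -0.2653, 0.1998]
tool_rot: [1.0, -0.017, 0.001, -0.002]
contact_force: [1.1, -0.4, -0.3]
grip_width: 0.703
```

```bash
python3 - <<'E'
from rings import *
st=manip.state(); im=manip.snapshot("wrist")[:,:,::-1].copy()
print(st["clock"],st["eef_pos"],st["contact_force"],st["grip_width"],st["tool_rot"])
cv2.imwrite("pics/w7.png",im)
t=cv2.imread("pics/top6.png")
cv2.imwrite("pics/cropH.png",cv2.resize(t[145:210,315:410],None,fx=8,fy=8,interpolation=cv2.INTER_CUBIC))
cv2.imwrite("pics/cropT.png",cv2.resize(t[145:215,105:205],None,fx=7,fy=7,interpolation=cv2.INTER_CUBIC))
E
```

```text
15.875 [ 0.61336401 -0.26534754  0.19981275] [ 1.10290328 -0.36705541 -0.27164558] 0.7029242423942228 [ 9.99849440e-01 -1.72524328e-02  6.28205542e-04 -1.74837823e-03]
```

View pics/w7.png

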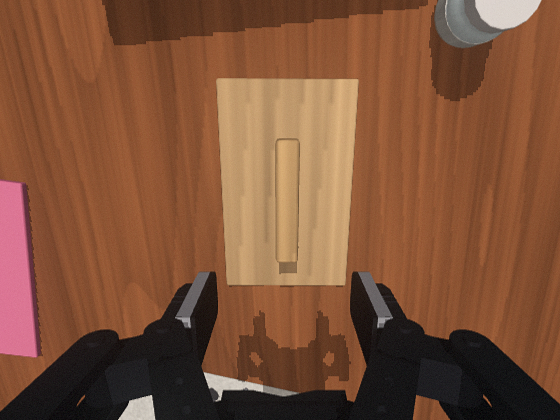

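View pics/cropH.png

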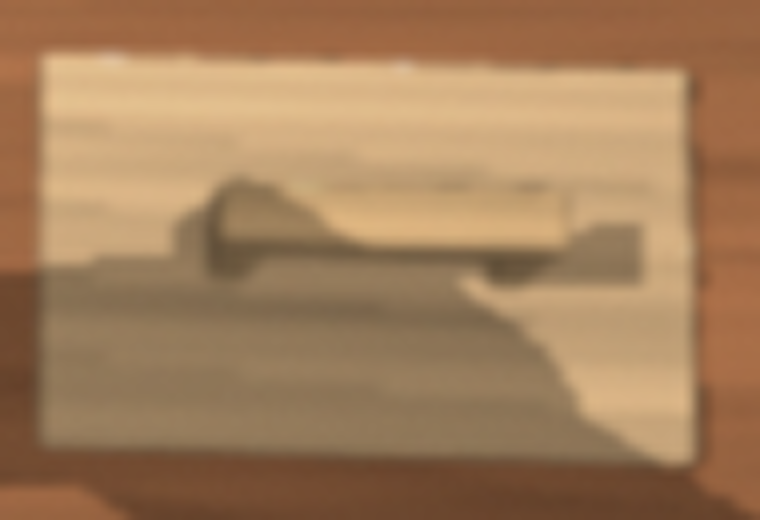

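View pics/cropT.png

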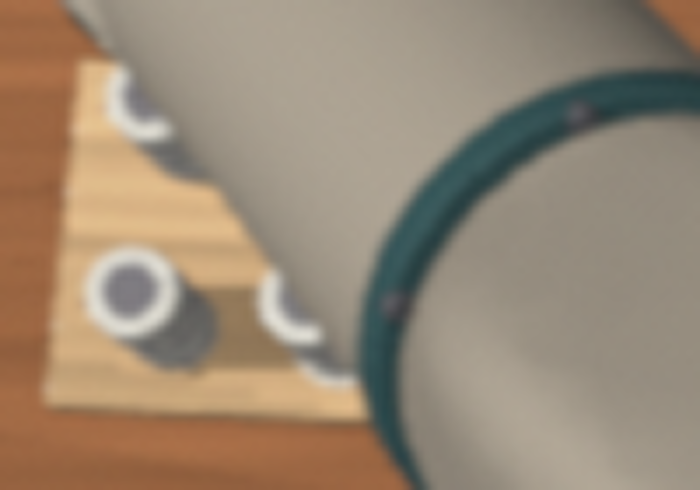

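```bash
python3 - <<'E'
from rings import *
st=manip.state()
P=ray("wrist",[[217,79],[358,79],[346.5,285.5],[227,286]],.008,st)[:,:2]
print(P.round(4).tolist(),P.mean(0)); e=P[0]+P[1]-P[2]-P[3]; print("yaw",np.arctan2(-e[0],e[1]),np.linalg.norm(e)/2,np.linalg.norm(P[0]-P[1]))
H=ray("wrist",[[275.5,139],[300,139],[297.5,262.5],[277,262.5]],.058,st)[:,:2]
print(H.round(4).tolist(),H.mean(0)); e=H[0]+H[1]-H[2]-H[3]; print("yaw",np.arctan2(-e[0],e[1]),np.linalg.norm(e)/2)
t=manip.snapshot("top")[:,:,::-1].copy(); cv2.imwrite("pics/top7.png",t)
for (c,s,a) in rings(t,195,60):
    if 100<c[0]<240 and 140<c[1]<300: print("top",np.round(c,1),np.round(s,1),ray("top",c,.072)[0].round(4))
E
```

```text
[[0.5573, -0.1612], [0.6842, -0.1655], [0.6783, -0.3739], [0.5488, -0.3701]] [ 0.61713273 -0.2676769 ]
yaw -0.03451310365239748 0.20880335408295053 0.12702532375970477
[[0.609, -0.2115], [0.6287, -0.2122], [0.6243, -0.3212], [0.6059, -0.3205]] [ 0.61698043 -0.26635268]
yaw -0.03445725750274707 0.10904199399606716Traceback (most recent call last):
  File "<stdin>", line 8, in <module>
  File "rings.py", line 6, in rings
    e=cv2.fitEllipse(cv2.convexHull(c)); out.append((e[0],e[1],cv2.contourArea(c)))
cv2.error: OpenCV(4.12.0) /io/opencv/modules/imgproc/src/shapedescr.cpp:361: error: (-201:Incorrect size of input array) There should be at least 5 points to fit the ellipse in function 'fitEllipseNoDirect'
```

```bash
python3 - <<'E'
from rings import *
go([.6158,-.2686,.027],-.037)
t=cv2.imread("pics/top7.png")
hsv=cv2.cvtColor(t,cv2.COLOR_BGR2HSV); m=(hsv[...,1]<40)&(hsv[...,2]>195)
for c in blobs(m,12):
    (u,v),r=cv2.minEnclosingCircle(c)
    if 100<u<240 and 140<v<300: print(np.round([u,v,r],1),ray("top",(u,v),.072)[0].round(4))
E
```

```text
units [-0.031 -0.018  0.027] [0.055 0.079 4.328]
[173.2 187.8   6.4] [0.5764 0.1984 0.072 ]
[148.  187.    6.4] [0.5789 0.2591 0.072 ]
[123.4 186.1   6.4] [0.5819 0.3181 0.072 ]
[175.5 160.5   6. ] [0.6446 0.1945 0.072 ]
[150.5 159.    6.3] [0.649  0.2553 0.072 ]
[126.  158.6   6.2] [0.6506 0.3147 0.072 ]
```

The top camera confirms the placed tubes at (0.5764, 0.1984) and (0.5789, 0.2591), each within 1.5 mm of its spot. Now I'll grip the handle.

>>> move_arm(plan="-0.03 -0.02 0.03 0.05 0.08 0.8 60; -0.03 -0.02 0.03 0.05 0.08 1.9 60; -0.03 -0.02 0.03 0.05 0.08 3 60; -0.03 -0.02 0.03 0.05 0.08 3.8 60; -0.03 -0.02 0.03 0.05 0.08 4.25 60; -0.03 -0.02 0.03 0.05 0.08 4.33 60; -0.03 -0.02 0.03 0.05 0.08 4.33 60; -0.03 -0.02 0.03 0.05 0.08 4.33 60")

```text
clock: 16.98
eef_pos: [0.6167, -0.2689, 0.0285]
tool_rot: [1.0, -0.019, 0.001, 0.0]
contact_force: [-0.2, 0.2, 0.3]
grip_width: 0.701
```

```bash
python3 - <<'E'
from h import *
st=manip.state();print(st["eef_pos"],st["contact_force"])
go([.6158,-.2686,.027],-.037)
E
```

```text
[ 0.61668864 -0.2689436   0.02849244] [-0.22656795  0.23520048  0.34168135]
units [ 0.008 -0.027 -0.005] [-0.023 -0.008  0.037]
```

>>> move_arm(plan="0 -0.03 0 -0.01 0 0.04 40; 0 -0.03 0 -0.01 0 0.04 25; 0 -0.03 0 -0.01 0 0.04 15; 0 -0.03 0 -0.01 0 0.04 10; 0 -0.03 0 -0.01 0 0.04 10; 0 -0.03 0 -0.01 0 0.04 10; 0 -0.03 0 -0.01 0 0.04 10; 0 -0.03 0 -0.01 0 0.04 10; 0 -0.03 0 -0.01 0 0.04 10", squeeze=80)

```text
clock: 18.1
eef_pos: [0.6166, -0.2691, 0.0275]
tool_rot: [1.0, -0.019, 0.0, 0.001]
contact_force: [-0.5, 0.8, 6.4]
grip_width: 0.223
```

```bash
python3 - <<'E'
from h import *
st=manip.state();print(st["eef_pos"],st["contact_force"],st["wrist_torque"],R.from_quat(st["tool_rot"]).as_matrix().round(4))
go([.6158,-.2686,.18],-.037)
E
```

```text
[ 0.61661113 -0.26909813  0.02746819] [-0.45937664  0.82770624  6.42126044] [0.00618993 0.14399359 0.0013042 ] [[ 9.993e-01 -3.750e-02  4.000e-04]
 [-3.750e-02 -9.993e-01 -1.100e-03]
 [ 4.000e-04  1.100e-03 -1.000e+00]]
units [ 0.012 -0.005 -0.005] [-0.019 -0.008 -3.813]
```

>>> move_arm(plan="0 0 0 0 0 -0.3 10; 0 0 0 0 0 -0.8 10; 0 0 0 0 0 -1.5 10; 0 0 0 0 0 -2.3 10; 0 0 0 0 0 -3.1 10; 0 0 0 0 0 -3.9 10; 0 0 0 0 0 -4.4 10; 0 0 0 0 0 -4.6 10; 0 0 0 0 0 -4.6 10; 0 0 0 0 0 -4.6 10")

```text
clock: 19.35
eef_pos: [0.6158, -0.2688, 0.2105]
tool_rot: [1.0, -0.019, -0.001, 0.0]
contact_force: [-1.0, -0.5, -1.4]
grip_width: 0.221
```

```bash
python3 - <<'E'
from h import *
st=manip.state();print(st["clock"],st["eef_pos"],st["contact_force"],st["wrist_torque"],st["grip_width"])
for n in("wrist","scene"): cv2.imwrite(f"pics/{n}8.png",manip.snapshot(n)[:,:,::-1])
go([.613,.2566,.213],-.0498)
E
```

```text
19.35 [ 0.61582937 -0.26879825  0.21047966] [-0.97703967 -0.49235898 -1.36438147] [0.01882964 0.05279673 0.0081696 ] 0.22077960638760377
units [0.005 0.017 0.142] [ -0.564 -13.122  -0.072]
```

View pics/wrist8.png

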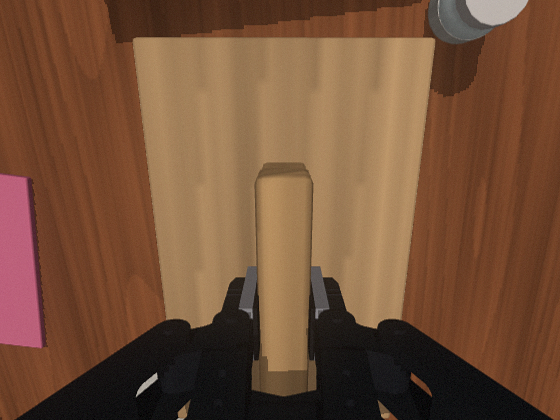

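View pics/scene8.png

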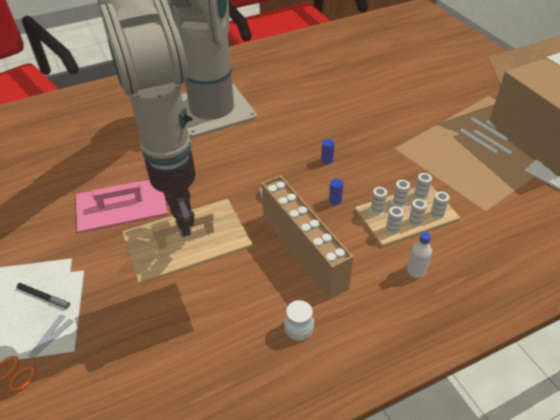

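The board is held level, with its underside at about 183 mm, 70 mm above the carton. Carrying it across smoothly.

>>> move_arm(plan="0 0 0 0 -0.3 0 10; 0 0 0 0 -0.9 0 10; 0 0 0 -0.05 -1.7 0 10; 0 0 0 -0.1 -2.7 0 10; 0 0 0 -0.15 -3.7 0 10; 0 0 0 -0.2 -4.7 0 10; 0 0 0 -0.25 -5.7 0 10; 0 0 0.03 -0.3 -6.7 0 10; 0 0 0.06 -0.35 -7.7 0 10; 0 0 0.09 -0.4 -8.7 0 10; 0 0 0.12 -0.45 -9.7 0 10; 0 0 0.14 -0.5 -10.7 0 10; 0 0 0.14 -0.53 -11.6 0 10; 0 0 0.14 -0.55 -12.3 0 10; 0 0 0.14 -0.56 -12.8 0 10; 0 0.02 0.14 -0.56 -13.05 0 10; 0 0.02 0.14 -0.56 -13.12 0 10; 0 0.02 0.14 -0.56 -13.12 0 10; 0 0.02 0.14 -0.56 -13.12 0 10")

```text
clock: 21.82
eef_pos: [0.6135, 0.2551, 0.2101]
tool_rot: [1.0, -0.026, 0.0, 0.001]
contact_force: [-0.2, 0.2, -1.4]
grip_width: 0.217
```

```bash
python3 - <<'E'
from h import *
st=manip.state();print(st["clock"],st["eef_pos"],st["contact_force"],st["grip_width"],R.from_quat(st["tool_rot"]).as_matrix().round(4).tolist())
for n in("wrist","scene","top"): cv2.imwrite(f"pics/{n}9.png",manip.snapshot(n)[:,:,::-1])
go([.613,.2566,.1145],-.0498)
E
```

```text
21.825 [0.61352801 0.25513408 0.21012514] [-0.17155789  0.15695363 -1.41976361] 0.21710611758765552 [[0.9987, -0.0512, 0.0003], [-0.0512, -0.9987, -0.0013], [0.0004, 0.0013, -1.0]]
units [ 0.008 -0.004 -0.009] [-0.011 -0.022  2.392]
```

View pics/wrist9.png

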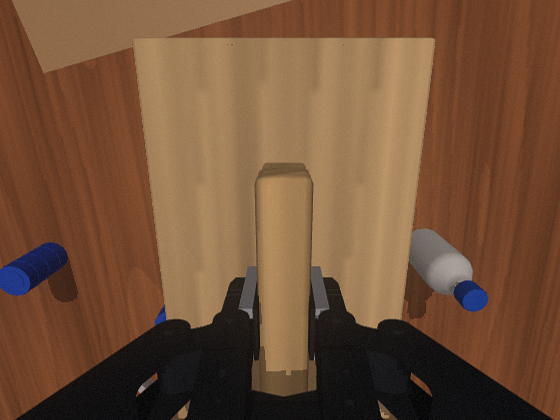

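View pics/scene9.png

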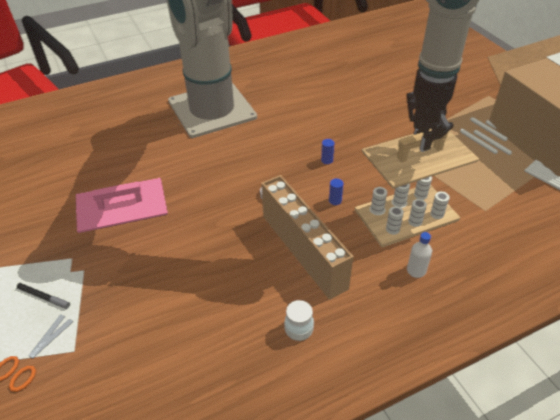

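View pics/top9.png

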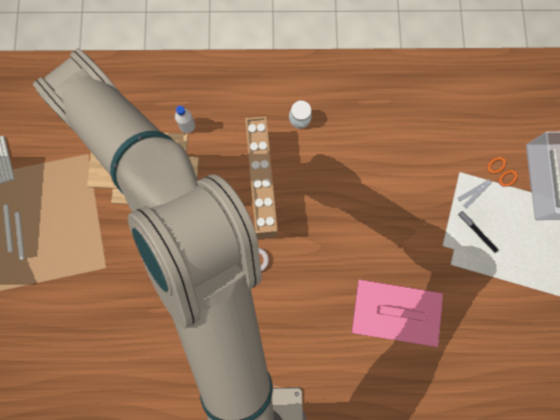

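```bash
python3 - <<'E'
from h import *
st=manip.state(); zu=st["eef_pos"][2]-.0275
P=ray("wrist",[[134.3,38.7],[433.3,38.7]],zu+.008,st)[:,:2]; yd=np.array([.0498,.9988]);xd=np.array([.9988,-.0498])
d=P[1]-P[0]; print(P.round(4).tolist(),np.linalg.norm(d),"edge yaw",np.arctan2(d[1],d[0]),"centre",P.mean(0)-.105*yd)
H=ray("wrist",[[257,177.5],[311.5,177.5]],zu+.058,st)[:,:2]; print(H.round(4).tolist(),np.linalg.norm(H[1]-H[0]),"centre",H.mean(0)-.055*yd)
# scene cam: predicted corners of the board at tcp-centred pose
for off in (0,):
    c=np.array([.6135,.2551])
    C=[np.r_[c+a*.065*xd+b*.105*yd,zu+.008] for a,b in((1,1),(1,-1),(-1,-1),(-1,1))]
    print(proj("scene",C).round(1).tolist())
im=cv2.imread("pics/scene9.png")
cv2.imwrite("pics/cropS.png",cv2.resize(im[120:245,345:485],None,fx=5.6,fy=4.7,interpolation=cv2.INTER_CUBIC))
E
```

```text
[[0.5561, 0.3645], [0.6817, 0.3582]] 0.12578173553245478 edge yaw -0.050226142386258575 centre [0.61363566 0.25651837]
[[0.6077, 0.3128], [0.6254, 0.3119]] 0.017799817631901037 centre [0.61380864 0.25742433]
[[479.6, 159.0], [393.0, 186.9], [361.2, 148.9], [443.3, 124.7]]
```

View pics/cropS.png

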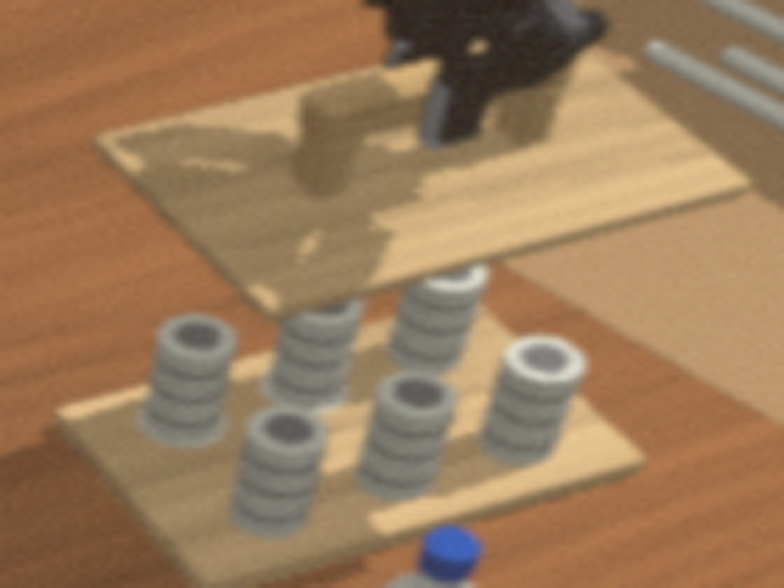

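The wrist and scene views agree that the board sits centred on the gripper to about 2 mm, with the underside where the TCP height puts it. Lowering to the hover height.

>>> move_arm(plan="0 0 0 0 -0.05 0.2 10; 0 0 0 0 -0.05 0.5 10; 0 0 0 0 -0.05 0.9 10; 0 0 0 0 -0.05 1.3 10; 0 0 0 0 -0.05 1.6 10; 0 0 0 0 -0.05 1.85 10; 0 0 0 0 -0.05 2.05 10; 0 0 0 0 -0.05 2.2 10; 0 0 0 0 -0.05 2.3 10; 0 0 0 0 -0.05 2.36 10; 0 0 0 0 -0.05 2.36 10; 0 0 0 0 -0.05 2.36 10; 0 0 0 0 -0.05 2.36 10")

```text
clock: 23.6
eef_pos: [0.6137, 0.2577, 0.116]
tool_rot: [1.0, -0.025, 0.0, 0.0]
contact_force: [0.9, 0.7, -1.8]
grip_width: 0.223
```

```bash
python3 - <<'E'
from h import *
st=manip.state();print(st["clock"],st["eef_pos"],st["contact_force"],st["grip_width"],R.from_quat(st["tool_rot"]).as_matrix().round(4).tolist(),abs(st["qvel"]).max())
im=manip.snapshot("scene")[:,:,::-1];cv2.imwrite("pics/scene10.png",im)
cv2.imwrite("pics/cropS2.png",cv2.resize(im[150:280,340:480],None,fx=5,fy=4.6*5/4.6,interpolation=cv2.INTER_CUBIC)[:600])
w=manip.snapshot("wrist")[:,:,::-1];cv2.imwrite("pics/w10.png",w)
yd=np.array([.0498,.9988]);xd=np.array([.9988,-.0498]); t=np.array([.613,.2566])
f=lambda z:np.array([np.r_[t+a*.065*xd+b*.105*yd,z] for a,b in((1,1),(1,-1),(-1,-1),(-1,1))])
print("want top-board top corners",proj("scene",f(.095)).round(1).tolist(),"lower",proj("scene",f(.012)).round(1).tolist())
E
```

```text
23.6 [0.61365609 0.25773504 0.11603549] [ 0.89003561  0.6757973  -1.79946586] 0.2229774256182386 [[0.9987, -0.0507, 0.0007], [-0.0507, -0.9987, -0.0006], [0.0007, 0.0005, -1.0]] 0.003382621369524104
want top-board top corners [[469.2, 191.6], [387.3, 219.4], [357.7, 181.4], [435.6, 157.0]] lower [[460.8, 217.3], [382.5, 244.9], [354.6, 207.0], [429.2, 182.7]]
```

View pics/cropS2.png

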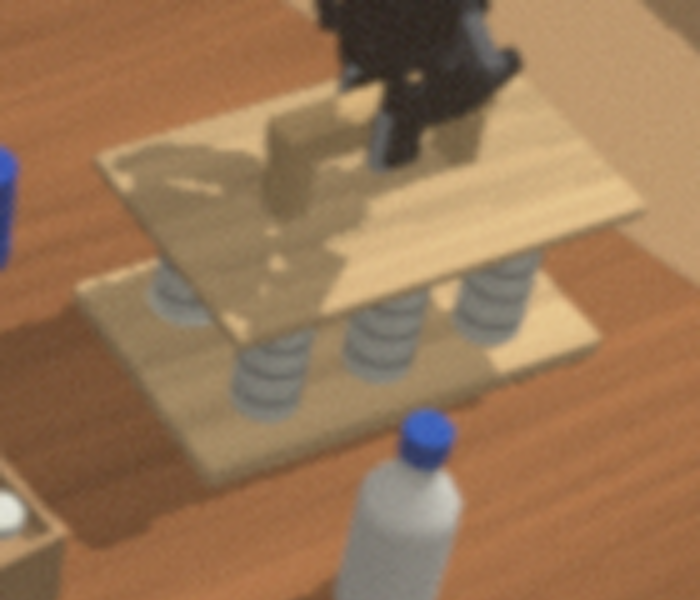

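View pics/w10.png

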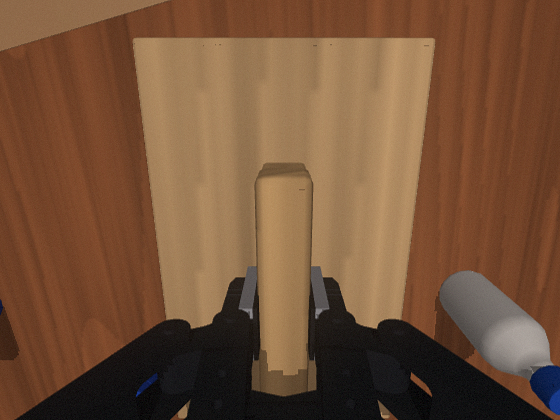

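In the scene view the top board's corners are at (469,192), (389,219) and (359,182). The wanted positions were (469,192), (387,219) and (358,181). It sits level over the lower board, off by about 2 mm at most, with a visible gap above the tubes. Handing in.

```bash
python3 - <<'E'
from cell import manip
print(manip.finish_job()); s=manip.state(); print(s["clock"],s["eef_pos"],s["grip_width"])
E
```

```text
the job is handed in; nothing more can be done
None
the job is handed in; nothing more can be done
```

Both loose tubes are standing on the two glue spots, and the top board is being held over them, ready for you to glue. I handed the job in at about 23.7 s of the 72 s; the system gives no verdict.

**Tubes:** tube_b is on place_a and tube_a on place_b, both upright and released. The top camera put each within about 1.5 mm of its spot.

**Top board:** I carried it over the carton with about 70 mm of clearance. It now hovers with its underside about 88 mm above the table, about 16 mm above the tube tops. By the last scene view it is centred to about 2 mm, square to within 0.01 rad and level to about 0.001 rad. It is gripped at 80 N, and the force readings gave no sign of contact with the tubes.

**Where checks disagreed:**
- **Camera offset:** the wrist camera read about 2.5 mm too high in y compared with the top camera. I compared positions within one camera and went slightly past the top-camera centre to allow for it.
- **Board width:** the wrist camera measured the held board about 3% narrow. The scene view confirmed its position and height.
- **Masked-out ring:** one wrist measurement of the tube on place_b was spoiled because its ring merged with the white spot. I relied on the top camera for that tube.

I left the glue bottle, tape roll, paint jar and the blue and pink look-alikes alone, and saw no sign that any of them moved.

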